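# Sieve the hazelnuts out of the walnuts into the pan

### The job

Hazelnuts and walnuts are mixed in the slotted steel sieve. Lift the sieve by the wooden grip of its arched handle, carry it level and smoothly over the steel pan, and shake it side to side until both small hazelnuts have dropped through into the pan while both big walnuts stay in the sieve. Then set the sieve back down upright on the worktop, about where it stood, without shifting the pan.

Things in the scene. Friction and masses are not known exactly. Their poses are not given: they have to be found in the camera images.
- sieve_grip (a point): The sieve, an open steel basket on four feet, 106 (its x) x 116 (y) mm, walls 54 mm high, 0.25 kg. This point: centre of the dark wooden grip of its fixed arched handle, over the basket's middle, 100 mm above what it stands on; bar 64 mm long (x), 14 wide (y), 16 high, 40 mm clear above the nuts. z up. The floor, 16 mm up, has three 24 mm slots along x and two 19 mm slats between.
- pan_mid (a point): The polished steel pan, 1.1 kg, loose on the worktop. This point: centre of its round bottom, inside, 8 mm above the worktop. Inside about 180 mm wide, rim 208 mm wide outside and 88 mm above the worktop; its long handle (up to 93 mm high) points along +x of this frame, away from the sieve, and ends 256 mm from the centre.
- hazelnut_1: A small round dark brown hazelnut, 18 mm; origin at its centre. It starts on a slat of the sieve, dished by 6 degrees, and lies quietly there while the sieve moves smoothly and level. Brisk strokes of about 50 mm to and fro across the slots (along the sieve's y), a quarter second each, throw it into a slot and it falls through.
- hazelnut_2: The other small hazelnut, the same, on the other slat.
- walnut_1: A big tan walnut with a seam, 36 to 38 mm in diameter, in the sieve; origin at its centre. It is too big for the slots and sags about 6 mm into one.
- walnut_2: The other big walnut, the same.

How it is judged:
By the outcome, as a careful person would: the job done as asked, in the order asked, and still so for the second after the job is handed in, with the robot touching nothing.
It also fails if it takes over 59 s, if anything falls off the work surface, if the arm or the gripper's body presses on something with over 40 N, if the wrist force passes 120 N, or if a joint passes its speed limit or range.

### The arm

A 6-joint arm with a two-finger parallel gripper is mounted at the origin on a cart in front of the work surface, level with it; the furniture and walls round the work are solid. World frame = base frame: x ahead of the robot, y to its left, z up, the work surface at z = 0. Lengths are in m, angles in rad, forces in N, time in s.
With the tool pointing down it reaches from about 0.15 to 0.775 m from the base axis. Payload 6.1 kg.
Tool frame: the origin (TCP) lies at the very end of the fingers, on their centre line; the grasp point (between the pads) lies 19 mm behind it (arm.hold_point_z is the distance from the TCP to the grasp point, in m); x points along the fingers, y is the direction in which the jaws open and shut, and the axes are right-handed (so a half turn about x gives the same grasp; the last joint's range is limited). The gripper opens to 85 mm and grips with 20 to 120 N. Pads are 22 mm wide; open, the fingers measure 114 mm over their backs; the gripper's body (76 mm by 85 mm) begins 54 mm behind the grasp point. The pads swing forward as they close: fully open they stand 13 mm farther back than shut.
Start: joints at [1.322, 0.126, -0.04, 1.405, 0, 1.571], TCP at [0.129, 0.509, 0.231] pointing down, gripper open.
Joint ranges: [-2.72, 2.72], [-0.95, 1.95], [-1.27, 1.35], [-1.78, 2.02], [-1.46, 1.47], [-3.14, 3.14]. Speed limits (rad/s): [2.39, 2.39, 3.01, 3.14, 3.14, 3.14].

### API

Orientations are given as a rotation vector (axis times angle).
In Python, from plant import monitor, eyes, close_job, arm gives the robot as it stands.
- The arm moves only by the tool arm_command, never from a script. Its argument "moves" is a list of rows, each an object of numbers: "hand": the opening, from 0 (shut) to 1 (fully open); "dx", "dy", "dz": the shift along the tool's x, y, z in mm; "roll": the turn about the tool's x in rad. In form: [{"hand": .., "dx": .., "dy": .., "dz": .., "roll": ..}, ...]. A call has exactly 5 rows; each row is the pose to reach, as a shift and turn from the pose commanded when the call began, along the tool's axes at that moment; what a row does not reach only later rows make up. A row lasts 1/8 s, in which the tool goes at most 62.5 mm and 10.7 degrees, less where a joint would pass 70% of its speed; a pose out of reach is approached as far as the arm can. A call with a gripper value outside its range is refused whole. The fingers move at their own pace and stop on an object; "grip_force" is the grip in N (left out, the last holds). Time passes only in rows, so rows that repeat a pose let the fingers close, or fill a call up. It gives the time, the measured TCP pose, the force and the opening at its end, in the units of the state.
- monitor.get_state(): the state, without advancing time (a new reading comes with each control period).
- eyes.grab_frame(name): name is "scene" or "top"; returns a dict with "frame" (420x560x3 uint8, blue, green, red), "depth" (420x560 float32, m along the optical axis (not along the pixel's ray), 0 where there is no reading), "camera_matrix" (3x3 intrinsics, pixels), "camera_from_world" (4x4, takes a point from world to camera coordinates). Camera axes: x right, y up, looking along -z (the intrinsics and any distortion apply to the point x, -y, -z); pixel columns grow to the right and rows downward; lengths in m; the calibration is good to about 2 mm. A picture is of the moment at which its call begins.
- close_job(): hands the job in, once; it reports no verdict.
The state is a dict: "clock": time; "joint_positions": joint angles; "dq": joint speeds; "joint_efforts": joint torques, N m; "tcp_pos": TCP position; "ee_rot": TCP orientation; "wrist_force": force on the tool from outside, world axes, zero at the start; "moment": the same for the moment, N m; "grip_width": finger opening in m.
Only numpy, scipy, OpenCV 4.12 (cv2) and the standard library are available. Lean on these libraries where they do the work, as an engineer would, in place of code of your own. Each camera call takes 0.05 s, during which the arm holds its last target.

## Working session

There is one attempt and no reset: what is moved stays moved. The work goes in short steps, Python scripts to look and compute and a tool call to move; the robot and the scene stay as the last step left them, time stands still between calls to the robot, and variables do not carry over. Pictures are saved under pics/ and viewed, and the job is handed in when it is done.

Besides the shell and the picture viewer there is one more tool, called after "Emit:" as name(argument=value, ...) on one line, values as JSON. arm_command: Moves the arm, as the interface text tells. Its arguments: {"type":"object","properties":{"moves":{"type":"array"},"grip_force":{"type":"number"}},"required":["moves"]}

```bash
mkdir -p pics; ls; python3 - <<'E'
from plant import monitor, eyes, arm
import cv2,numpy as np
print(monitor.get_state()); print(arm.hold_point_z, [a for a in dir(arm) if a[0]!='_'])
for n in("scene","top"):
    f=eyes.grab_frame(n); cv2.imwrite(f"pics/{n}0.png",f["frame"]); np.savez(f"pics/{n}0.npz",**f)
    print(n,f["camera_matrix"].round(1).tolist(),f["camera_from_world"].round(3).tolist())
E
```

```text
pics
{'clock': 0.0, 'joint_positions': array([ 1.32197914e+00,  1.26368459e-01, -4.06240557e-02,  1.40540073e+00,
       -3.12526682e-05,  1.57079347e+00]), 'dq': array([ 4.58145864e-04, -3.26578702e-05, -1.17453869e-03, -1.54947921e-03,
        1.62761449e-04, -7.18951472e-04]), 'joint_efforts': array([ 1.73440826e-04, -4.35918367e+01,  3.52921629e+01,  1.72335579e-02,
        1.52640173e-04,  1.73969772e-07]), 'tcp_pos': array([0.12919169, 0.5084263 , 0.23052718]), 'ee_rot': array([ 0.19408146,  1.56212317, -0.19658193]), 'wrist_force': array([-1.1216642 ,  0.02278674, -0.00625688]), 'moment': array([-0.03684111,  0.00991379, -0.01226686]), 'grip_width': 0.08550103148084379}
0.0187 ['IKError', 'hold_point_z']
scene [[400.1, 0.0, 278.3], [0.0, 400.1, 214.8], [0.0, 0.0, 1.0]] [[-0.867, -0.499, -0.003, 0.398], [0.242, -0.426, 0.872, -0.181], [-0.436, 0.755, 0.49, -0.883], [0.0, 0.0, 0.0, 1.0]]
top [[513.2, 0.0, 278.1], [0.0, 513.2, 206.3], [0.0, 0.0, 1.0]] [[0.018, -1.0, -0.016, 0.021], [0.992, 0.016, 0.122, -0.452], [-0.122, -0.018, 0.992, -1.134], [0.0, 0.0, 0.0, 1.0]]
```

View pics/scene0.png

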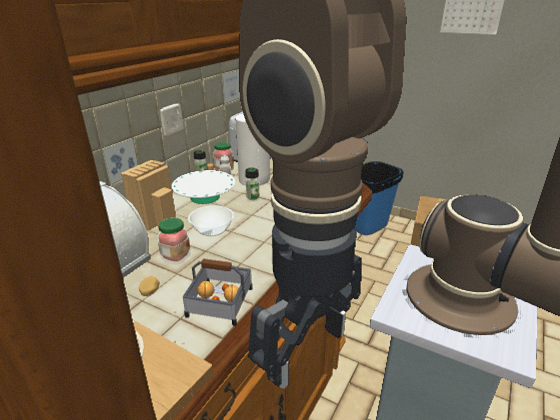

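View pics/top0.png

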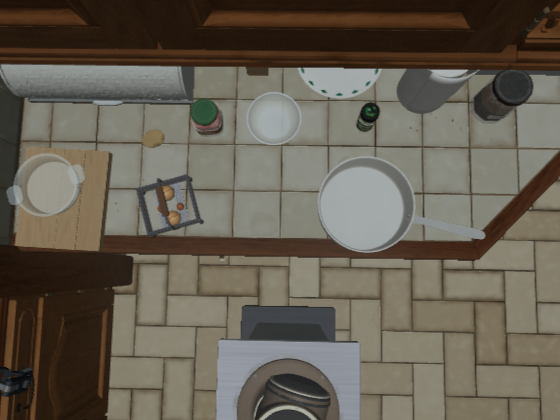

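```bash
python3 - <<'E'
import cv2,numpy as np
t=cv2.imread("pics/top0.png"); s=cv2.imread("pics/scene0.png")
cv2.imwrite("pics/a.png",cv2.resize(t[165:245,125:215],None,fx=7,fy=7,interpolation=cv2.INTER_CUBIC))
cv2.imwrite("pics/b.png",cv2.resize(t[145:260,310:490],None,fx=4,fy=4,interpolation=cv2.INTER_CUBIC))
cv2.imwrite("pics/c.png",cv2.resize(s[250:330,170:260],None,fx=7,fy=7,interpolation=cv2.INTER_CUBIC))
E
```

```text
(no output)
```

View pics/a.png

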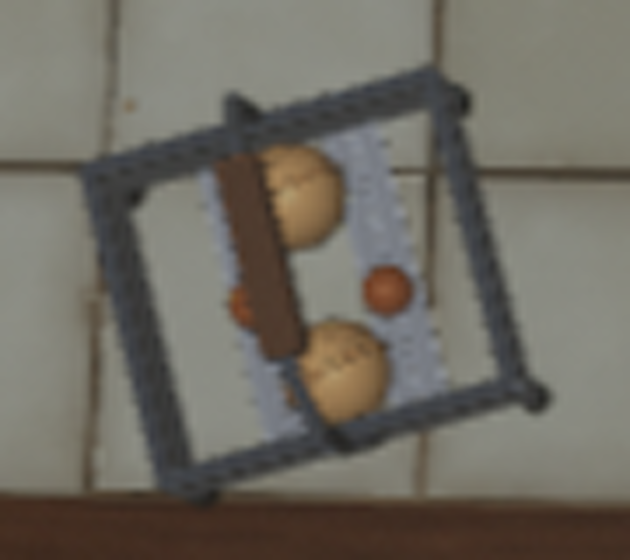

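View pics/b.png

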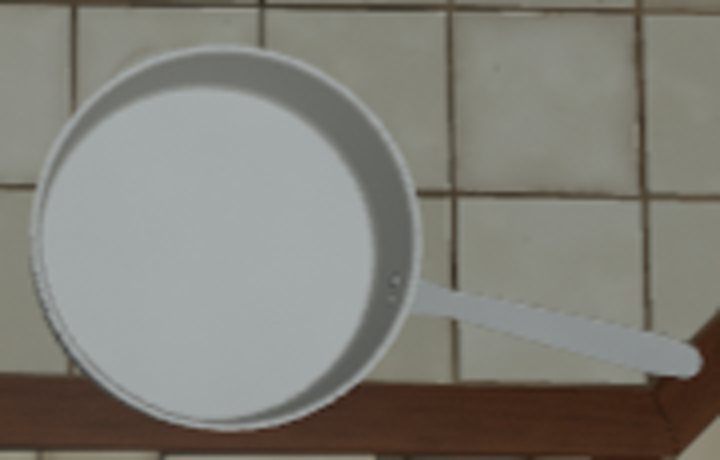

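View pics/c.png

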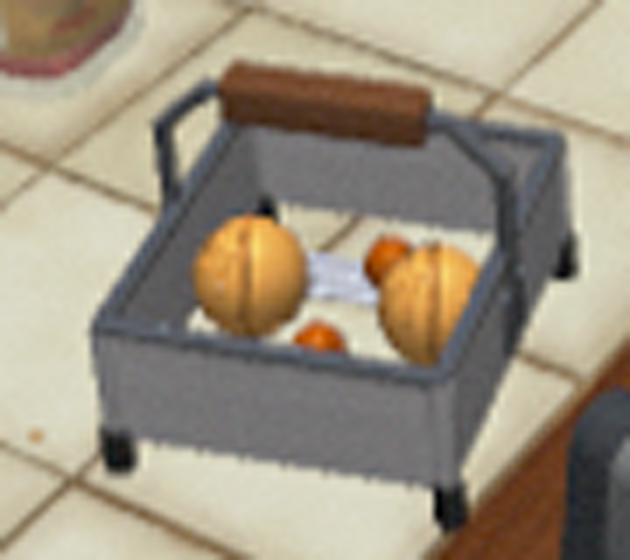

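```bash
cat > h.py <<'E'
import numpy as np
def load(n):
    f=np.load(n); return f["camera_matrix"],f["camera_from_world"],f["depth"]
def ray(K,T,u,v,z):
    d=np.array([(u-K[0,2])/K[0,0],-(v-K[1,2])/K[1,1],-1.]); R=T[:3,:3]
    o=-R.T@T[:3,3]; w=R.T@d
    return o+w*(z-o[2])/w[2]
E
python3 - <<'E'
from h import *
K,T,D=load("pics/top0.npz")
a=lambda x,y:(125+(x+.5)/7-.5,165+(y+.5)/7-.5)
b=lambda x,y:(310+(x+.5)/4-.5,145+(y+.5)/4-.5)
P=lambda n,q,z:print(n,ray(K,T,*q,z).round(4))
for n,q in dict(gTL=(218,158),gTR=(255,152),gBR=(305,350),gBL=(268,358),gc=(262,255)).items(): P(n,a(*q),.108)
for n,q in dict(rTL=(88,170),rTR=(440,75),rBR=(525,390),rBL=(175,490)).items(): P(n,a(*q),.07)
P('hz1',a(387,290),.026);P('hz2',a(245,308),.026);P('wn1',a(300,195),.035);P('wn2',a(345,370),.035)
for n,q in dict(L=(33,238),R=(420,238),T=(226,45),B=(226,430),c=(226,238)).items(): P('pan'+n,b(*q),.088)
P('panh',b(700,362),.09)
v=[D[195:208,158:166]]; print(v[0].round(3))
Ks,Ts,Ds=load("pics/scene0.npz")
c=lambda x,y:(170+(x+.5)/7-.5,250+(y+.5)/7-.5)
print('scene grip top edge mid', ray(Ks,Ts,*c(330,85),.108),ray(Ks,Ts,*c(325,105),.1))
E
```

```text
gTL [0.4791 0.2878 0.108 ]
gTR [0.4811 0.2766 0.108 ]
gBR [0.4209 0.2587 0.108 ]
gBL [0.4183 0.2698 0.108 ]
gc [0.4496 0.2731 0.108 ]
rTL [0.4806 0.3386 0.07  ]
rTR [0.5126 0.2288 0.07  ]
rBR [0.4135 0.1983 0.07  ]
rBL [0.3805 0.3062 0.07  ]
hz1 [0.4494 0.2521 0.026 ]
hz2 [0.4428 0.2981 0.026 ]
wn1 [0.4789 0.2797 0.035 ]
wn2 [0.4222 0.2626 0.035 ]
panL [ 0.4507 -0.0578  0.088 ]
panR [ 0.454  -0.2644  0.088 ]
panT [ 0.5577 -0.1613  0.088 ]
panB [ 0.3499 -0.1607  0.088 ]
panc [ 0.4523 -0.161   0.088 ]
panh [ 0.39   -0.4102  0.09  ]
[[1.088 1.091 1.086 1.088 1.091 1.089 1.097 1.15 ]
 [1.09  1.089 1.086 1.087 1.093 1.087 1.09  1.151]
 [1.09  1.088 1.09  1.088 1.087 1.091 1.091 1.1  ]
 [1.087 1.084 1.085 1.087 1.088 1.088 1.087 1.096]
 [1.089 1.085 1.09  1.092 1.086 1.086 1.089 1.096]
 [1.18  1.089 1.088 1.088 1.086 1.087 1.087 1.091]
 [1.183 1.09  1.087 1.081 1.086 1.087 1.086 1.09 ]
 [1.178 1.088 1.088 1.087 1.088 1.083 1.088 1.087]
 [1.18  1.089 1.088 1.088 1.087 1.086 1.086 1.089]
 [1.183 1.183 1.089 1.084 1.086 1.086 1.088 1.087]
 [1.181 1.179 1.085 1.084 1.087 1.086 1.087 1.089]
 [1.179 1.163 1.092 1.085 1.088 1.086 1.085 1.083]
 [1.171 1.163 1.09  1.086 1.086 1.082 1.084 1.083]]
scene grip top edge mid [0.44696347 0.27415796 0.108     ] [0.44944488 0.2743437  0.1       ]
```

```bash
cat >> h.py <<'E'
def cloud(K,T,D):
    v,u=np.mgrid[:420,:560]; p=np.stack([(u-K[0,2])/K[0,0]*D,-(v-K[1,2])/K[1,1]*D,-D],-1)
    return (p-T[:3,3])@T[:3,:3]
E
python3 - <<'E'
from h import *
from scipy.spatial.transform import Rotation as R
K,T,D=load("pics/top0.npz"); W=cloud(K,T,D)
print("rows of (x,y,z)")
for v in range(100,420,25):
    print(v,[tuple(W[v,u].round(2).tolist()) for u in range(5,215,26)])
print(W[150:260:6,100:215:6,2].round(2))
print(W[:60:10,::60].round(2).tolist())
r=R.from_rotvec([0.19408146,1.56212317,-0.19658193]).as_matrix(); print(r.round(3))
Ks,Ts,Ds=load("pics/scene0.npz"); print("scenecam",-Ts[:3,:3].T@Ts[:3,3]); Ws=cloud(Ks,Ts,Ds)
for v in (100,200,300,400): print([tuple(Ws[v,u].round(2).tolist()) for u in (20,60,90,120,140,180)])
E
```

```text
rows of (x,y,z)
100 [(0.68, 0.65, 0.07), (0.7, 0.62, 0.01), (0.7, 0.55, 0.02), (0.7, 0.49, 0.02), (0.69, 0.43, 0.03), (0.7, 0.37, 0.01), (0.7, 0.31, 0.01), (0.7, 0.25, 0.02), (0.71, 0.19, -0.0)]
125 [(0.62, 0.65, 0.06), (0.64, 0.62, -0.0), (0.64, 0.56, -0.0), (0.64, 0.5, -0.0), (0.65, 0.44, -0.0), (0.65, 0.37, -0.0), (0.65, 0.31, -0.0), (0.65, 0.25, 0.0), (0.63, 0.18, 0.08)]
150 [(0.57, 0.65, 0.05), (0.57, 0.6, 0.03), (0.58, 0.54, 0.03), (0.58, 0.48, 0.02), (0.58, 0.43, -0.0), (0.58, 0.37, 0.0), (0.58, 0.31, 0.0), (0.59, 0.25, 0.0), (0.59, 0.19, -0.01)]
175 [(0.51, 0.65, 0.04), (0.51, 0.59, 0.03), (0.31, 0.01, 1.18), (0.51, 0.46, 0.07), (0.52, 0.42, 0.01), (0.52, 0.37, -0.0), (0.53, 0.31, -0.0), (0.52, 0.23, 0.06), (0.53, 0.18, 0.0)]
200 [(0.46, 0.65, 0.04), (0.46, 0.59, 0.04), (0.46, 0.53, 0.03), (0.46, 0.47, 0.03), (0.46, 0.42, 0.0), (0.47, 0.36, -0.0), (0.45, 0.28, 0.11), (0.47, 0.24, 0.0), (0.47, 0.18, -0.0)]
225 [(0.4, 0.65, 0.02), (0.4, 0.59, 0.03), (0.4, 0.53, 0.03), (0.4, 0.47, 0.03), (0.41, 0.42, 0.0), (0.41, 0.36, -0.0), (0.41, 0.3, 0.0), (0.41, 0.24, 0.02), (0.41, 0.18, -0
[... 4808 characters left out ...]
.61, -0.01, 0.51], [0.61, -0.09, 0.51], [0.61, -0.17, 0.52], [0.61, -0.25, 0.52], [0.62, -0.34, 0.5]]]
[[-0.     0.246  0.969]
 [-0.002  0.969 -0.246]
 [-1.    -0.002  0.   ]]
scenecam [0.0039869  0.78811677 0.59248122]
[(0.23, 0.67, 0.54), (0.23, 0.65, 0.54), (0.94, 0.13, 0.35), (0.94, 0.04, 0.33), (0.93, -0.02, 0.32), (0.93, -0.19, 0.28)]
[(0.23, 0.69, 0.49), (0.23, 0.66, 0.48), (0.23, 0.64, 0.47), (0.74, 0.25, 0.17), (0.81, 0.14, 0.1), (0.85, -0.05, 0.0)]
[(0.23, 0.71, 0.43), (0.23, 0.68, 0.41), (0.23, 0.66, 0.4), (0.23, 0.64, 0.38), (0.6, 0.36, 0.0), (0.53, 0.31, 0.0)]
[(0.27, 0.72, 0.32), (0.23, 0.71, 0.33), (0.24, 0.69, 0.31), (0.24, 0.66, 0.28), (0.24, 0.65, 0.26), (0.35, 0.51, 0.02)]
```

Emit:
arm_command(moves=[{"hand": 1, "dx": 0, "dy": -10, "dz": 25, "roll": 0}, {"hand": 1, "dx": 0, "dy": -28, "dz": 70, "roll": 0}, {"hand": 1, "dx": 0, "dy": -49, "dz": 120, "roll": 0}, {"hand": 1, "dx": 0, "dy": -69, "dz": 170, "roll": 0}, {"hand": 1, "dx": 0, "dy": -89, "dz": 220, "roll": 0}])

```text
clock: 0.72
tcp_pos: [0.3216, 0.3671, 0.231]
ee_rot: [0.195, 1.562, -0.195]
wrist_force: [0.4, 0.8, -0.0]
grip_width: 0.0854
```

Emit:
arm_command(moves=[{"hand": 1, "dx": 0, "dy": -20, "dz": 50, "roll": -0.1}, {"hand": 1, "dx": 0, "dy": -40, "dz": 95, "roll": -0.25}, {"hand": 1, "dx": 0, "dy": -52, "dz": 130, "roll": -0.4}, {"hand": 1, "dx": 0, "dy": -60, "dz": 148, "roll": -0.55}, {"hand": 1, "dx": 0, "dy": -60, "dz": 148, "roll": -0.55}])

```text
clock: 1.35
tcp_pos: [0.4499, 0.2728, 0.2306]
ee_rot: [-0.234, 1.559, 0.233]
wrist_force: [-0.4, 0.2, 1.1]
grip_width: 0.0855
```

```bash
cat > look.py <<'E'
import sys,cv2,numpy as np
from plant import monitor,eyes
from scipy.spatial.transform import Rotation as R
s=monitor.get_state()
print("t",round(s["clock"],3),"q",s["joint_positions"].round(3),"tcp",s["tcp_pos"].round(4),"F",s["wrist_force"].round(2),"w",round(s["grip_width"],4))
r=R.from_rotvec(s["ee_rot"]).as_matrix(); print(r.round(4), "yaw_y deg",np.degrees(np.arctan2(r[1,1],r[0,1])).round(2))
for n in sys.argv[2:]:
    f=eyes.grab_frame(n); cv2.imwrite(f"pics/{n}{sys.argv[1]}.png",f["frame"]); np.savez(f"pics/{n}{sys.argv[1]}.npz",**f)
E
python3 look.py 1 scene top
```

```text
t 1.35 q [ 0.545  0.129 -0.037  1.406  0.     0.247] tcp [0.4499 0.2728 0.2306] F [-0.42  0.23  1.1 ] w 0.0855
[[-1.100e-03 -2.935e-01  9.560e-01]
 [-6.000e-04  9.560e-01  2.935e-01]
 [-1.000e+00 -3.000e-04 -1.200e-03]] yaw_y deg 107.07
```

View pics/scene1.png

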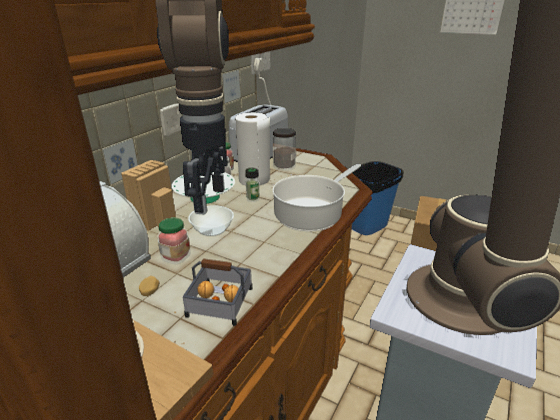

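View pics/top1.png

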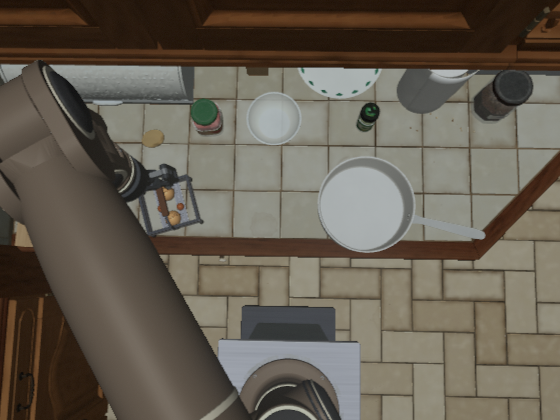

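```bash
python3 - <<'E'
from h import *
for n in("top","scene"):
    K,T,D=load(f"pics/{n}1.npz")
    for p in [(.4499,.2728,.2306),(.449,.2735,.1)]:
        c=T[:3,:3]@np.array(p)+T[:3,3]; print(n,p,K[0,0]*c[0]/-c[2]+K[0,2],K[1,1]*-c[1]/-c[2]+K[1,2])
E
```

```text
top (0.4499, 0.2728, 0.2306) 146.46106030285247 192.186941993407
top (0.449, 0.2735, 0.1) 162.68426534620485 201.7761100772331
scene (0.4499, 0.2728, 0.2306) 210.85831084615413 208.40471941186914
scene (0.449, 0.2735, 0.1) 216.42509546906095 264.42245611810176
```

Emit:
arm_command(moves=[{"hand": 1, "dx": 15, "dy": 1, "dz": 0, "roll": 0}, {"hand": 1, "dx": 45, "dy": 1, "dz": 0, "roll": 0}, {"hand": 1, "dx": 75, "dy": 1, "dz": 0, "roll": 0}, {"hand": 1, "dx": 100, "dy": 1, "dz": 0, "roll": 0}, {"hand": 1, "dx": 118, "dy": 1, "dz": 0, "roll": 0}])

```text
clock: 2.08
tcp_pos: [0.4473, 0.2749, 0.111]
ee_rot: [-0.238, 1.56, 0.236]
wrist_force: [-0.2, -0.2, 0.5]
grip_width: 0.0855
```

Emit:
arm_command(moves=[{"hand": 1, "dx": 12, "dy": 0, "dz": 0, "roll": 0}, {"hand": 1, "dx": 22, "dy": 0, "dz": 0, "roll": 0}, {"hand": 1, "dx": 29, "dy": 0, "dz": 0, "roll": 0}, {"hand": 1, "dx": 32, "dy": 0, "dz": 0, "roll": 0}, {"hand": 1, "dx": 32, "dy": 0, "dz": 0, "roll": 0}])

```text
clock: 2.7
tcp_pos: [0.4491, 0.2748, 0.0814]
ee_rot: [-0.236, 1.558, 0.236]
wrist_force: [0.4, -0.6, 0.4]
grip_width: 0.0855
```

```bash
python3 look.py 2 scene top; python3 - <<'E'
import cv2
s=cv2.imread("pics/scene2.png");cv2.imwrite("pics/d.png",cv2.resize(s[200:330,150:290],None,fx=4.5,fy=4.5,interpolation=cv2.INTER_CUBIC))
E
```

```text
t 2.7 q [ 0.549  0.171 -0.318  1.081 -0.     0.248] tcp [0.4491 0.2748 0.0814] F [ 0.4  -0.64  0.38] w 0.0855
[[ 3.000e-04 -2.966e-01  9.550e-01]
 [ 1.000e-04  9.550e-01  2.966e-01]
 [-1.000e+00  1.000e-04  3.000e-04]] yaw_y deg 107.25
```

View pics/d.png

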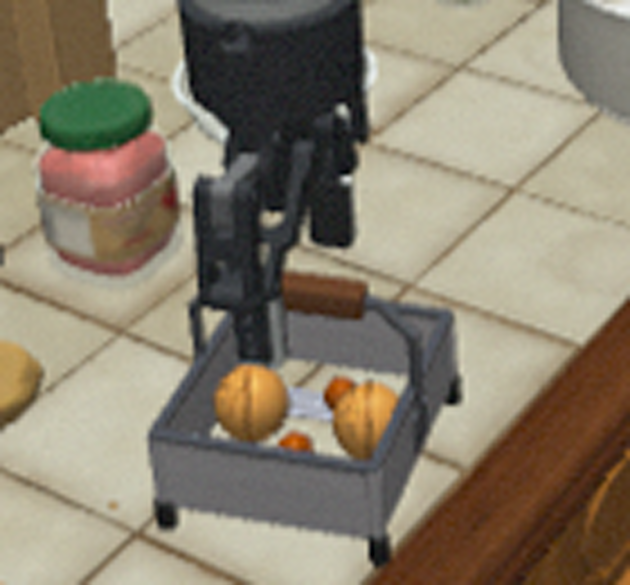

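Emit:
arm_command(moves=[{"hand": 0.7, "dx": 0, "dy": 0, "dz": 0, "roll": 0}, {"hand": 0.4, "dx": 0, "dy": 0, "dz": 0, "roll": 0}, {"hand": 0.25, "dx": 0, "dy": 0, "dz": 0, "roll": 0}, {"hand": 0.15, "dx": 0, "dy": 0, "dz": 0, "roll": 0}, {"hand": 0.1, "dx": 0, "dy": 0, "dz": 0, "roll": 0}], grip_force=80)

```text
clock: 3.42
tcp_pos: [0.4489, 0.2749, 0.0813]
ee_rot: [-0.236, 1.558, 0.237]
wrist_force: [-0.8, 1.8, 0.5]
grip_width: 0.0125
```

Emit:
arm_command(moves=[{"hand": 0.05, "dx": 0, "dy": 0, "dz": 0, "roll": 0}, {"hand": 0, "dx": 0, "dy": 0, "dz": 0, "roll": 0}, {"hand": 0, "dx": 0, "dy": 0, "dz": 0, "roll": 0}, {"hand": 0, "dx": 0, "dy": 0, "dz": 0, "roll": 0}, {"hand": 0, "dx": 0, "dy": 0, "dz": 0, "roll": 0}], grip_force=80)

```text
clock: 4.05
tcp_pos: [0.449, 0.2748, 0.0813]
ee_rot: [-0.236, 1.558, 0.237]
wrist_force: [-0.8, 1.6, -1.0]
grip_width: 0.0127
```

```bash
python3 look.py 3 scene; python3 - <<'E'
import cv2
s=cv2.imread("pics/scene3.png");cv2.imwrite("pics/e.png",cv2.resize(s[200:330,150:290],None,fx=4.5,fy=4.5,interpolation=cv2.INTER_CUBIC))
E
```

```text
t 4.05 q [ 0.549  0.171 -0.319  1.081  0.     0.248] tcp [0.449  0.2748 0.0813] F [-0.77  1.55 -1.  ] w 0.0127
[[ 0.000e+00 -2.967e-01  9.550e-01]
 [ 2.000e-04  9.550e-01  2.967e-01]
 [-1.000e+00  2.000e-04  1.000e-04]] yaw_y deg 107.26
```

View pics/e.png

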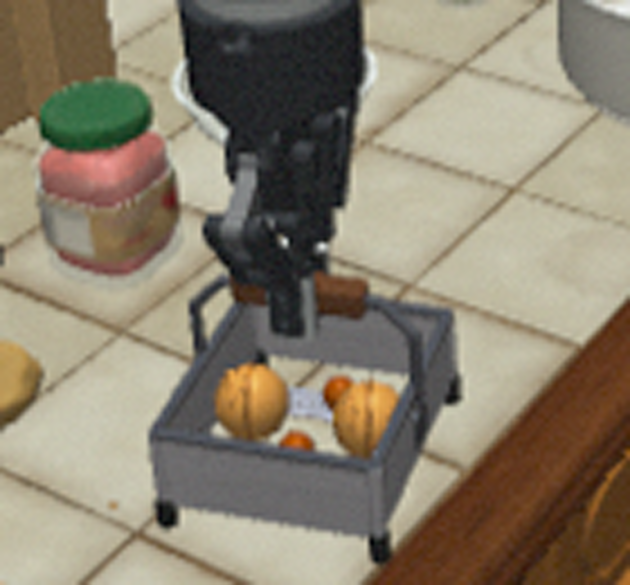

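Emit:
arm_command(moves=[{"hand": 0, "dx": -1, "dy": 0, "dz": 0, "roll": 0}, {"hand": 0, "dx": -4, "dy": 0, "dz": 0, "roll": 0}, {"hand": 0, "dx": -9, "dy": 0, "dz": 0, "roll": 0}, {"hand": 0, "dx": -16, "dy": 0, "dz": 0, "roll": 0}, {"hand": 0, "dx": -25, "dy": 0, "dz": 0, "roll": 0}])

```text
clock: 4.72
tcp_pos: [0.4489, 0.2747, 0.1069]
ee_rot: [-0.236, 1.558, 0.236]
wrist_force: [-0.8, 0.6, -2.7]
grip_width: 0.0126
```

Emit:
arm_command(moves=[{"hand": 0, "dx": -11, "dy": 0, "dz": 0, "roll": 0}, {"hand": 0, "dx": -23, "dy": 0, "dz": 0, "roll": 0}, {"hand": 0, "dx": -35, "dy": 0, "dz": 0, "roll": 0}, {"hand": 0, "dx": -47, "dy": 0, "dz": 0, "roll": 0}, {"hand": 0, "dx": -58, "dy": 0, "dz": 0, "roll": 0}])

```text
clock: 5.35
tcp_pos: [0.449, 0.2748, 0.1652]
ee_rot: [-0.236, 1.557, 0.236]
wrist_force: [0.1, -0.3, -3.0]
grip_width: 0.0127
```

Emit:
arm_command(moves=[{"hand": 0, "dx": -10, "dy": 0, "dz": 0, "roll": 0}, {"hand": 0, "dx": -18, "dy": 0, "dz": 0, "roll": 0}, {"hand": 0, "dx": -24, "dy": 0, "dz": 0, "roll": 0}, {"hand": 0, "dx": -28, "dy": 0, "dz": 0, "roll": 0}, {"hand": 0, "dx": -30, "dy": 0, "dz": 0, "roll": 0}])

```text
clock: 5.98
tcp_pos: [0.4489, 0.2747, 0.1944]
ee_rot: [-0.236, 1.558, 0.236]
wrist_force: [0.3, -0.1, -2.0]
grip_width: 0.0126
```

```bash
python3 look.py 4 scene; python3 - <<'E'
import cv2
s=cv2.imread("pics/scene4.png");cv2.imwrite("pics/f.png",cv2.resize(s[150:300,150:290],None,fx=4,fy=4,interpolation=cv2.INTER_CUBIC))
E
```

```text
t 5.975 q [ 0.549  0.131 -0.115  1.326  0.     0.248] tcp [0.4489 0.2747 0.1944] F [ 0.32 -0.09 -2.03] w 0.0126
[[-1.000e-04 -2.966e-01  9.550e-01]
 [-1.000e-04  9.550e-01  2.966e-01]
 [-1.000e+00 -0.000e+00 -2.000e-04]] yaw_y deg 107.26
```

View pics/f.png

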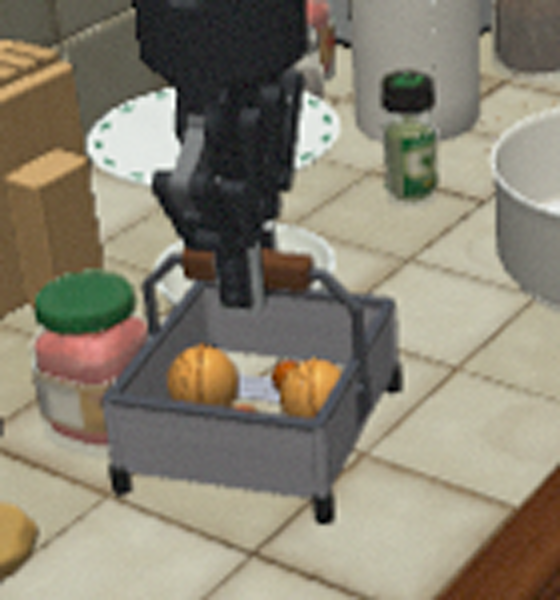

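Emit:
arm_command(moves=[{"hand": 0, "dx": 0, "dy": -1, "dz": -0.3, "roll": 0}, {"hand": 0, "dx": 0, "dy": -3.8, "dz": -1.2, "roll": 0}, {"hand": 0, "dx": 0, "dy": -8.6, "dz": -2.6, "roll": 0}, {"hand": 0, "dx": 0, "dy": -16.3, "dz": -4.9, "roll": 0}, {"hand": 0, "dx": 0, "dy": -26.8, "dz": -8.1, "roll": 0}])

```text
clock: 6.65
tcp_pos: [0.4491, 0.2461, 0.1943]
ee_rot: [-0.237, 1.558, 0.236]
wrist_force: [-0.0, 0.8, -3.2]
grip_width: 0.013
```

Emit:
arm_command(moves=[{"hand": 0, "dx": 0, "dy": -13.4, "dz": -4, "roll": 0}, {"hand": 0, "dx": 0, "dy": -29.7, "dz": -9, "roll": 0}, {"hand": 0, "dx": 0, "dy": -48.8, "dz": -14.7, "roll": 0}, {"hand": 0, "dx": 0, "dy": -69.9, "dz": -21.1, "roll": 0}, {"hand": 0, "dx": 0, "dy": -92.8, "dz": -28, "roll": 0}])

```text
clock: 7.28
tcp_pos: [0.4498, 0.1482, 0.1944]
ee_rot: [-0.236, 1.558, 0.236]
wrist_force: [-0.4, -0.5, -2.4]
grip_width: 0.0125
```

Emit:
arm_command(moves=[{"hand": 0, "dx": 0, "dy": -23, "dz": -6.9, "roll": 0}, {"hand": 0, "dx": 0, "dy": -45.9, "dz": -13.9, "roll": 0}, {"hand": 0, "dx": 0, "dy": -68.9, "dz": -20.8, "roll": 0}, {"hand": 0, "dx": 0, "dy": -91.9, "dz": -27.7, "roll": 0}, {"hand": 0, "dx": 0, "dy": -114.8, "dz": -34.7, "roll": 0}])

```text
clock: 7.9
tcp_pos: [0.4505, 0.0282, 0.1944]
ee_rot: [-0.236, 1.558, 0.236]
wrist_force: [0.5, 0.4, -3.3]
grip_width: 0.0126
```

Emit:
arm_command(moves=[{"hand": 0, "dx": 0, "dy": -23, "dz": -6.9, "roll": 0}, {"hand": 0, "dx": 0, "dy": -45.9, "dz": -13.9, "roll": 0}, {"hand": 0, "dx": 0, "dy": -67, "dz": -20.2, "roll": 0}, {"hand": 0, "dx": 0, "dy": -86.1, "dz": -26, "roll": 0}, {"hand": 0, "dx": 0, "dy": -102.4, "dz": -30.9, "roll": 0}])

```text
clock: 8.52
tcp_pos: [0.4512, -0.0786, 0.1944]
ee_rot: [-0.236, 1.558, 0.236]
wrist_force: [-0.4, -0.1, -2.8]
grip_width: 0.0123
```

Emit:
arm_command(moves=[{"hand": 0, "dx": 0, "dy": -15.3, "dz": -4.6, "roll": 0}, {"hand": 0, "dx": 0, "dy": -29.7, "dz": -9, "roll": 0}, {"hand": 0, "dx": 0, "dy": -42.1, "dz": -12.7, "roll": 0}, {"hand": 0, "dx": 0, "dy": -52.6, "dz": -15.9, "roll": 0}, {"hand": 0, "dx": 0, "dy": -61.2, "dz": -18.5, "roll": 0}])

```text
clock: 9.15
tcp_pos: [0.4523, -0.1416, 0.1942]
ee_rot: [-0.236, 1.558, 0.237]
wrist_force: [-0.4, -0.4, -2.7]
grip_width: 0.0122
```

Emit:
arm_command(moves=[{"hand": 0, "dx": 0, "dy": -6.7, "dz": -2, "roll": 0}, {"hand": 0, "dx": 0, "dy": -11.5, "dz": -3.5, "roll": 0}, {"hand": 0, "dx": 0, "dy": -15.3, "dz": -4.6, "roll": 0}, {"hand": 0, "dx": 0, "dy": -17.9, "dz": -5.4, "roll": 0}, {"hand": 0, "dx": 0, "dy": -18.9, "dz": -5.7, "roll": 0}])

```text
clock: 9.78
tcp_pos: [0.4524, -0.1608, 0.1943]
ee_rot: [-0.236, 1.558, 0.236]
wrist_force: [0.3, 0.8, -3.4]
grip_width: 0.0126
```

```bash
python3 look.py 5 scene top; python3 - <<'E'
import cv2,numpy as np
s=cv2.imread("pics/scene5.png");t=cv2.imread("pics/top5.png")
cv2.imwrite("pics/g.png",np.hstack([cv2.resize(s[110:240,240:370],None,fx=3,fy=3,interpolation=cv2.INTER_CUBIC),cv2.resize(t[140:270,300:430],None,fx=3,fy=3,interpolation=cv2.INTER_CUBIC)]))
E
```

```text
t 9.775 q [-0.342  0.044 -0.211  1.317  0.    -0.643] tcp [ 0.4524 -0.1608  0.1943] F [ 0.3   0.79 -3.38] w 0.0126
[[ 0.     -0.2967  0.955 ]
 [ 0.      0.955   0.2967]
 [-1.      0.      0.    ]] yaw_y deg 107.26
```

View pics/g.png

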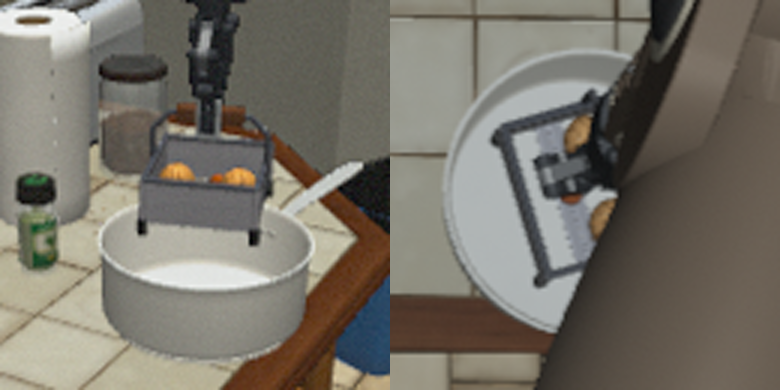

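Emit:
arm_command(moves=[{"hand": 0, "dx": 1, "dy": 0, "dz": 0, "roll": 0}, {"hand": 0, "dx": 4, "dy": 0, "dz": 0, "roll": 0}, {"hand": 0, "dx": 8, "dy": 0, "dz": 0, "roll": 0}, {"hand": 0, "dx": 12, "dy": 0, "dz": 0, "roll": 0}, {"hand": 0, "dx": 13, "dy": 0, "dz": 0, "roll": 0}])

```text
clock: 10.5
tcp_pos: [0.4522, -0.1607, 0.1808]
ee_rot: [-0.236, 1.558, 0.237]
wrist_force: [0.4, -0.2, -3.1]
grip_width: 0.0123
```

Emit:
arm_command(moves=[{"hand": 0, "dx": 0, "dy": 25, "dz": 0, "roll": 0}, {"hand": 0, "dx": 0, "dy": 0, "dz": 0, "roll": 0}, {"hand": 0, "dx": 0, "dy": -25, "dz": 0, "roll": 0}, {"hand": 0, "dx": 0, "dy": 0, "dz": 0, "roll": 0}, {"hand": 0, "dx": 0, "dy": 25, "dz": 0, "roll": 0}], grip_force=110)

```text
clock: 11.12
tcp_pos: [0.4449, -0.1368, 0.1811]
ee_rot: [-0.235, 1.558, 0.235]
wrist_force: [-0.8, 0.4, -1.9]
grip_width: 0.0119
```

Emit:
arm_command(moves=[{"hand": 0, "dx": 0, "dy": -25, "dz": 0, "roll": 0}, {"hand": 0, "dx": 0, "dy": -50, "dz": 0, "roll": 0}, {"hand": 0, "dx": 0, "dy": -25, "dz": 0, "roll": 0}, {"hand": 0, "dx": 0, "dy": 0, "dz": 0, "roll": 0}, {"hand": 0, "dx": 0, "dy": -25, "dz": 0, "roll": 0}])

```text
clock: 11.75
tcp_pos: [0.4518, -0.1589, 0.1817]
ee_rot: [-0.239, 1.557, 0.24]
wrist_force: [0.7, -0.5, -2.5]
grip_width: 0.0122
```

```bash
cat > crop.py <<'E'
import cv2,numpy as np,sys
n=sys.argv[1]
s=cv2.imread(f"pics/scene{n}.png");t=cv2.imread(f"pics/top{n}.png")
cv2.imwrite(f"pics/g{n}.png",np.hstack([cv2.resize(s[110:240,240:370],None,fx=3,fy=3,interpolation=cv2.INTER_CUBIC),cv2.resize(t[140:270,300:430],None,fx=3,fy=3,interpolation=cv2.INTER_CUBIC)]))
E
python3 look.py 6 scene top; python3 crop.py 6
```

```text
t 11.75 q [-3.390e-01  4.400e-02 -2.380e-01  1.289e+00  1.000e-03 -6.430e-01] tcp [ 0.4518 -0.1589  0.1817] F [ 0.71 -0.45 -2.47] w 0.0122
[[ 2.000e-04 -3.000e-01  9.539e-01]
 [ 7.000e-04  9.539e-01  3.000e-01]
 [-1.000e+00  6.000e-04  4.000e-04]] yaw_y deg 107.46
```

View pics/g6.png

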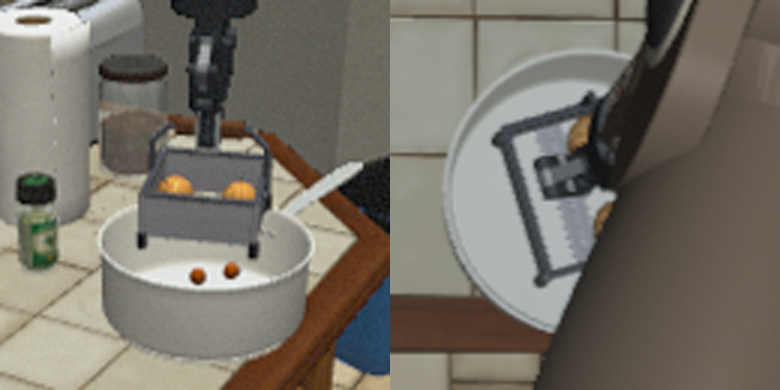

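Emit:
arm_command(moves=[{"hand": 0, "dx": 0, "dy": 0, "dz": 0, "roll": 0}, {"hand": 0, "dx": -2, "dy": 0, "dz": 0, "roll": 0}, {"hand": 0, "dx": -6, "dy": 0, "dz": 0, "roll": 0}, {"hand": 0, "dx": -11, "dy": 0, "dz": 0, "roll": 0}, {"hand": 0, "dx": -13, "dy": 0, "dz": 0, "roll": 0}])

```text
clock: 12.48
tcp_pos: [0.4526, -0.1608, 0.1949]
ee_rot: [-0.237, 1.557, 0.236]
wrist_force: [0.9, -0.4, -1.6]
grip_width: 0.0122
```

```bash
python3 look.py 7 scene top; python3 crop.py 7
```

```text
t 12.475 q [-0.341  0.043 -0.21   1.317 -0.    -0.643] tcp [ 0.4526 -0.1608  0.1949] F [ 0.86 -0.4  -1.64] w 0.0122
[[ 8.000e-04 -2.968e-01  9.550e-01]
 [-3.000e-04  9.550e-01  2.968e-01]
 [-1.000e+00 -5.000e-04  6.000e-04]] yaw_y deg 107.26
```

View pics/g7.png

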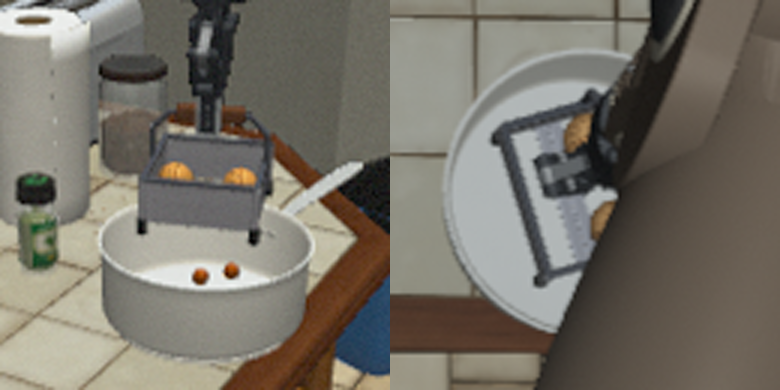

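Both hazelnuts lie in the pan (left crop at (200,276) and (231,270)), and both walnuts are in the sieve. Carrying it back by the reversed path.

Emit:
arm_command(moves=[{"hand": 0, "dx": 0, "dy": 1, "dz": 0.3, "roll": 0}, {"hand": 0, "dx": 0, "dy": 3.8, "dz": 1.2, "roll": 0}, {"hand": 0, "dx": 0, "dy": 8.6, "dz": 2.6, "roll": 0}, {"hand": 0, "dx": 0, "dy": 16.3, "dz": 4.9, "roll": 0}, {"hand": 0, "dx": 0, "dy": 26.8, "dz": 8.1, "roll": 0}])

```text
clock: 13.2
tcp_pos: [0.4521, -0.1321, 0.1943]
ee_rot: [-0.236, 1.558, 0.236]
wrist_force: [0.2, -0.5, -1.8]
grip_width: 0.0119
```

Emit:
arm_command(moves=[{"hand": 0, "dx": 0, "dy": 13.4, "dz": 4, "roll": 0}, {"hand": 0, "dx": 0, "dy": 29.7, "dz": 9, "roll": 0}, {"hand": 0, "dx": 0, "dy": 48.8, "dz": 14.7, "roll": 0}, {"hand": 0, "dx": 0, "dy": 69.9, "dz": 21.1, "roll": 0}, {"hand": 0, "dx": 0, "dy": 92.8, "dz": 28, "roll": 0}])

```text
clock: 13.82
tcp_pos: [0.4512, -0.0343, 0.1944]
ee_rot: [-0.237, 1.558, 0.237]
wrist_force: [0.4, -0.7, -1.5]
grip_width: 0.0114
```

Emit:
arm_command(moves=[{"hand": 0, "dx": 0, "dy": 23, "dz": 6.9, "roll": 0}, {"hand": 0, "dx": 0, "dy": 45.9, "dz": 13.9, "roll": 0}, {"hand": 0, "dx": 0, "dy": 68.9, "dz": 20.8, "roll": 0}, {"hand": 0, "dx": 0, "dy": 91.9, "dz": 27.7, "roll": 0}, {"hand": 0, "dx": 0, "dy": 114.8, "dz": 34.7, "roll": 0}])

```text
clock: 14.45
tcp_pos: [0.45, 0.0858, 0.1944]
ee_rot: [-0.237, 1.558, 0.237]
wrist_force: [0.2, 0.1, -3.1]
grip_width: 0.0126
```

Emit:
arm_command(moves=[{"hand": 0, "dx": 0, "dy": 23, "dz": 6.9, "roll": 0}, {"hand": 0, "dx": 0, "dy": 45.9, "dz": 13.9, "roll": 0}, {"hand": 0, "dx": 0, "dy": 67, "dz": 20.2, "roll": 0}, {"hand": 0, "dx": 0, "dy": 86.1, "dz": 26, "roll": 0}, {"hand": 0, "dx": 0, "dy": 102.4, "dz": 30.9, "roll": 0}])

```text
clock: 15.08
tcp_pos: [0.4491, 0.1926, 0.1943]
ee_rot: [-0.237, 1.558, 0.237]
wrist_force: [-0.1, -0.3, -2.4]
grip_width: 0.0122
```

Emit:
arm_command(moves=[{"hand": 0, "dx": 0, "dy": 15.3, "dz": 4.6, "roll": 0}, {"hand": 0, "dx": 0, "dy": 29.7, "dz": 9, "roll": 0}, {"hand": 0, "dx": 0, "dy": 42.1, "dz": 12.7, "roll": 0}, {"hand": 0, "dx": 0, "dy": 52.6, "dz": 15.9, "roll": 0}, {"hand": 0, "dx": 0, "dy": 61.2, "dz": 18.5, "roll": 0}])

```text
clock: 15.7
tcp_pos: [0.4491, 0.2556, 0.1942]
ee_rot: [-0.237, 1.558, 0.236]
wrist_force: [-0.3, 0.0, -2.8]
grip_width: 0.012
```

Emit:
arm_command(moves=[{"hand": 0, "dx": 0, "dy": 6.7, "dz": 2, "roll": 0}, {"hand": 0, "dx": 0, "dy": 11.5, "dz": 3.5, "roll": 0}, {"hand": 0, "dx": 0, "dy": 15.3, "dz": 4.6, "roll": 0}, {"hand": 0, "dx": 0, "dy": 17.9, "dz": 5.4, "roll": 0}, {"hand": 0, "dx": 0, "dy": 18.9, "dz": 5.7, "roll": 0}])

```text
clock: 16.32
tcp_pos: [0.449, 0.2748, 0.1943]
ee_rot: [-0.236, 1.558, 0.236]
wrist_force: [-0.4, 1.0, -1.8]
grip_width: 0.012
```

Emit:
arm_command(moves=[{"hand": 0, "dx": 3, "dy": 0, "dz": 0, "roll": 0}, {"hand": 0, "dx": 10, "dy": 0, "dz": 0, "roll": 0}, {"hand": 0, "dx": 20, "dy": 0, "dz": 0, "roll": 0}, {"hand": 0, "dx": 32, "dy": 0, "dz": 0, "roll": 0}, {"hand": 0, "dx": 44, "dy": 0, "dz": 0, "roll": 0}])

```text
clock: 16.95
tcp_pos: [0.4487, 0.2746, 0.1491]
ee_rot: [-0.237, 1.558, 0.236]
wrist_force: [-0.6, 0.1, -2.3]
grip_width: 0.0123
```

Emit:
arm_command(moves=[{"hand": 0, "dx": 12, "dy": 0, "dz": 0, "roll": 0}, {"hand": 0, "dx": 24, "dy": 0, "dz": 0, "roll": 0}, {"hand": 0, "dx": 34, "dy": 0, "dz": 0, "roll": 0}, {"hand": 0, "dx": 43, "dy": 0, "dz": 0, "roll": 0}, {"hand": 0, "dx": 51, "dy": 0, "dz": 0, "roll": 0}])

```text
clock: 17.58
tcp_pos: [0.449, 0.2748, 0.0988]
ee_rot: [-0.236, 1.558, 0.236]
wrist_force: [1.0, 0.2, -2.0]
grip_width: 0.0117
```

```bash
python3 look.py 8 scene; python3 - <<'E'
import cv2
s=cv2.imread("pics/scene8.png");cv2.imwrite("pics/i.png",cv2.resize(s[200:330,150:290],None,fx=4.5,fy=4.5,interpolation=cv2.INTER_CUBIC))
E
```

```text
t 17.575 q [ 0.549  0.162 -0.29   1.119 -0.     0.248] tcp [0.449  0.2748 0.0988] F [ 1.05  0.22 -2.04] w 0.0117
[[ 1.000e-04 -2.967e-01  9.550e-01]
 [ 0.000e+00  9.550e-01  2.967e-01]
 [-1.000e+00  0.000e+00  1.000e-04]] yaw_y deg 107.26
```

View pics/i.png

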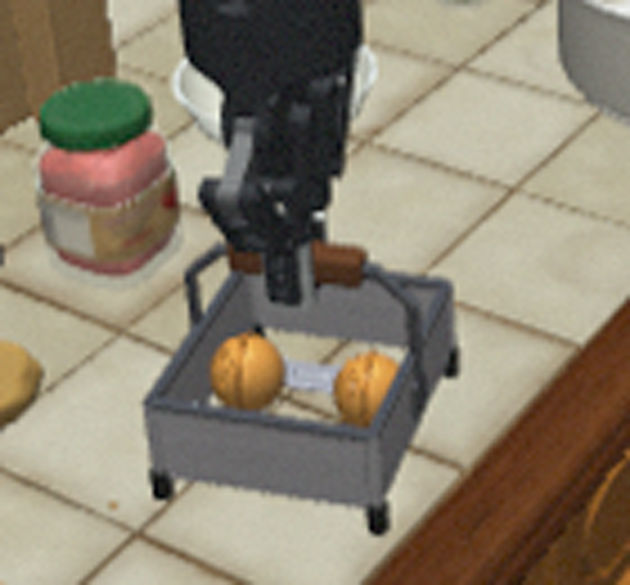

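Emit:
arm_command(moves=[{"hand": 0, "dx": 5, "dy": 0, "dz": 0, "roll": 0}, {"hand": 0, "dx": 10, "dy": 0, "dz": 0, "roll": 0}, {"hand": 0, "dx": 13, "dy": 0, "dz": 0, "roll": 0}, {"hand": 0, "dx": 15.5, "dy": 0, "dz": 0, "roll": 0}, {"hand": 0, "dx": 16.5, "dy": 0, "dz": 0, "roll": 0}])

```text
clock: 18.25
tcp_pos: [0.4489, 0.2748, 0.0827]
ee_rot: [-0.236, 1.558, 0.236]
wrist_force: [-0.6, -0.4, -2.2]
grip_width: 0.0115
```

Emit:
arm_command(moves=[{"hand": 0, "dx": 0.5, "dy": 0, "dz": 0, "roll": 0}, {"hand": 0, "dx": 1, "dy": 0, "dz": 0, "roll": 0}, {"hand": 0, "dx": 1, "dy": 0, "dz": 0, "roll": 0}, {"hand": 0, "dx": 1, "dy": 0, "dz": 0, "roll": 0}, {"hand": 0, "dx": 1, "dy": 0, "dz": 0, "roll": 0}])

```text
clock: 18.88
tcp_pos: [0.449, 0.2748, 0.0818]
ee_rot: [-0.236, 1.558, 0.236]
wrist_force: [-0.2, 0.9, -2.7]
grip_width: 0.0116
```

Emit:
arm_command(moves=[{"hand": 0, "dx": 0.3, "dy": 0, "dz": 0, "roll": 0}, {"hand": 0, "dx": 0.6, "dy": 0, "dz": 0, "roll": 0}, {"hand": 0, "dx": 0.6, "dy": 0, "dz": 0, "roll": 0}, {"hand": 0, "dx": 0.9, "dy": 0, "dz": 0, "roll": 0}, {"hand": 0, "dx": 0.9, "dy": 0, "dz": 0, "roll": 0}])

```text
clock: 19.5
tcp_pos: [0.449, 0.275, 0.0813]
ee_rot: [-0.236, 1.557, 0.237]
wrist_force: [-2.6, 1.3, 2.6]
grip_width: 0.0119
```

```bash
python3 look.py 9
```

```text
t 19.5 q [ 0.549  0.171 -0.319  1.08   0.     0.248] tcp [0.449  0.275  0.0813] F [-2.58  1.26  2.62] w 0.0119
[[ 3.000e-04 -2.968e-01  9.549e-01]
 [ 7.000e-04  9.549e-01  2.968e-01]
 [-1.000e+00  6.000e-04  5.000e-04]] yaw_y deg 107.27
```

Emit:
arm_command(moves=[{"hand": 0.12, "dx": 0, "dy": 0, "dz": 0, "roll": 0}, {"hand": 0.2, "dx": 0, "dy": 0, "dz": 0, "roll": 0}, {"hand": 0.35, "dx": 0, "dy": 0, "dz": 0, "roll": 0}, {"hand": 0.6, "dx": 0, "dy": 0, "dz": 0, "roll": 0}, {"hand": 0.9, "dx": 0, "dy": 0, "dz": 0, "roll": 0}], grip_force=30)

```text
clock: 20.12
tcp_pos: [0.449, 0.2747, 0.0808]
ee_rot: [-0.236, 1.558, 0.236]
wrist_force: [-0.5, -0.0, 0.8]
grip_width: 0.0653
```

Emit:
arm_command(moves=[{"hand": 0.9, "dx": 0, "dy": 0, "dz": 0, "roll": 0}, {"hand": 0.9, "dx": 0, "dy": 0, "dz": 0, "roll": 0}, {"hand": 0.9, "dx": -3, "dy": 0, "dz": 0, "roll": 0}, {"hand": 0.9, "dx": -10, "dy": 0, "dz": 0, "roll": 0}, {"hand": 0.9, "dx": -22, "dy": 0, "dz": 0, "roll": 0}])

```text
clock: 20.75
tcp_pos: [0.4488, 0.2747, 0.1034]
ee_rot: [-0.237, 1.558, 0.236]
wrist_force: [0.9, 0.9, -0.3]
grip_width: 0.0769
```

Emit:
arm_command(moves=[{"hand": 0.9, "dx": -20, "dy": 0, "dz": 0, "roll": 0}, {"hand": 0.9, "dx": -45, "dy": 0, "dz": 0, "roll": 0}, {"hand": 0.9, "dx": -70, "dy": 0, "dz": 0, "roll": 0}, {"hand": 0.9, "dx": -95, "dy": 0, "dz": 0, "roll": 0}, {"hand": 0.9, "dx": -110, "dy": 0, "dz": 0, "roll": 0}])

```text
clock: 21.38
tcp_pos: [0.4494, 0.275, 0.2151]
ee_rot: [-0.236, 1.556, 0.237]
wrist_force: [0.3, -0.3, 1.6]
grip_width: 0.0769
```

Emit:
arm_command(moves=[{"hand": 0.9, "dx": -8, "dy": 0, "dz": 0, "roll": 0}, {"hand": 0.9, "dx": -12, "dy": 0, "dz": 0, "roll": 0}, {"hand": 0.9, "dx": -12, "dy": 0, "dz": 0, "roll": 0}, {"hand": 0.9, "dx": -12, "dy": 0, "dz": 0, "roll": 0}, {"hand": 0.9, "dx": -12, "dy": 0, "dz": 0, "roll": 0}])

```text
clock: 22.0
tcp_pos: [0.4487, 0.2746, 0.2243]
ee_rot: [-0.237, 1.559, 0.236]
wrist_force: [0.5, -0.4, -0.4]
grip_width: 0.0768
```

```bash
python3 look.py 10 scene top
```

```text
t 22.0 q [ 0.549  0.129 -0.051  1.392  0.     0.248] tcp [0.4487 0.2746 0.2243] F [ 0.55 -0.42 -0.43] w 0.0768
[[-9.000e-04 -2.966e-01  9.550e-01]
 [-5.000e-04  9.550e-01  2.966e-01]
 [-1.000e+00 -2.000e-04 -1.000e-03]] yaw_y deg 107.26
```

View pics/scene10.png

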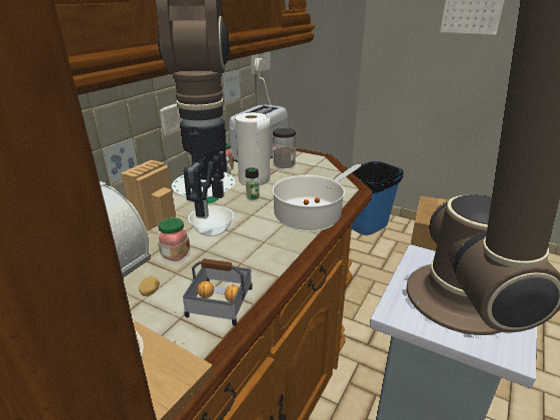

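View pics/top10.png

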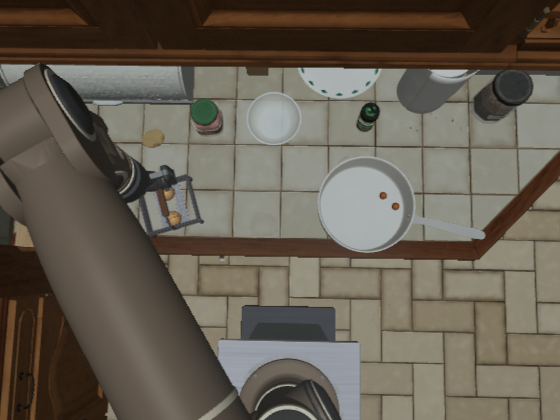

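```bash
python3 -c "
from plant import close_job
print(close_job())"
```

```text
the job is handed in; nothing more can be done
None
```

The job is done and handed in at about 22 s of the 59 s allowed; the hand-in reports no verdict. I gripped the sieve by its wooden bar, carried it level over the pan and shook it along its y in strokes of about 50 mm. Both hazelnuts dropped into the pan. I then carried the sieve back along the same path, set it down with light contact, released it and raised the gripper clear.

- **Nuts:** the last pictures show both hazelnuts inside the pan, at (383,196) and (396,206) in the top view, and both walnuts still in the sieve.
- **Sieve:** it stands upright; I released it with the arm within about 1 mm of where I gripped it.
- **Pan:** it appears in the same place in the top view as at the start; I checked this by eye only.
- **Forces:** the wrist readings at the end of each move stayed within about 4 N.

No check failed. One disagreed slightly: the sieve centre taken from its rim was about 5 mm off from the grip centre, along the bar. The grasp and release did not depend on that.

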